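Unfold the clamp's crank and clamp the drill chuck

TASK

The drill chuck standing in the bench clamp has to be held for servicing. Swing the folded crank handle up until it stands fully upright, then wind the crank clockwise by that handle, shutting the jaws until the chuck is held firmly upright between pad and vee; stop by feel, because its sleeve is easily crushed. Leave the handle upright, let go, and leave the other things on the bench where they lie.

Things in the scene. Friction and masses are not known exactly. Their poses are not given: they have to be found in the camera images.
- clamp: Fixed grey bench clamp, base 110 x 345 mm. Origin: on the crank's upright axis, at bench level; z up; y runs along the bed from the gear box (round the origin, 92 x 90 mm, boss to 83 mm high) to the end post 273 mm away. Bed top 28 mm above the bench. All but the crank is under 85 mm high.
- crank_axis (a point): Point on the crank's upright axis 110 mm above the bench, the height of the handle's fold pivot. Axes as the clamp's. From the start it takes between 0.3 and 1 turn until the chuck is pressed into the vee; the vee's setting differs each time, so the load must be felt.
- crank (a joint): Crank angle (rad), 0 to 11. At 0 the arm (flat bar, 16 mm wide, top 95 mm above the bench) points from the axis along the clamp's +x; grows clockwise seen from above, which shuts the moving jaw, 7.16 mm per rad. It turns stiffly (about 5 N push at the upright handle while it runs free, less read at rest) and stays where left.
- handle (a joint): Fold angle of the handle (rad): 0 folded, pointing from its pivot at the arm's end back over the arm and the axis; 1.57 upright at its stop. The pivot is 65 mm from the crank axis, its pin level and square to the arm. Stiff hinge (0.14 N m) that stays where left; only this friction holds the upright handle against pushes towards the axis.
- handle_grip (a point): Point on the handle's own axis, 60 mm from the fold pivot; its -x points along the handle to the free end. The handle is a black round sleeve of 22 mm diameter, from 16 to 85 mm from the pivot, which spins freely about its own axis, so it can be held while it circles. Folded, its centre line is 110 mm above the bench, 15 mm above the arm.
- chuck_mid (a point): Centre (half-way up) of the keyless drill chuck, 43 mm diameter, 50 mm high, 0.35 kg, standing loose on the bed between the pad and the steel vee jaw at the bed's far end. z up when upright. The vee is locked by its screw; its setting along the bed varies by 16 mm and is not reported.
- jaw_pad: Spring-backed, rubber-faced pad of the moving jaw, 62 x 38 mm. At crank 0 its origin is the clamp's; the face lies 100 mm along +y from it. Once the chuck bears on the vee, jaw force grows 70 to 85 N per rad of crank, and push at the handle by 1.1 N per 10 N of jaw force. Firm is 18 to 65 N (2 to 7 N more push than running free; aim for 4 N more); more crushes the chuck.
- fitting: Brass hose fitting, 23 x 50 x 31 mm, lying loose in front of the clamp; origin under its centre. Bystander.
- wrench: Adjustable wrench, 38 x 168 x 14 mm, lying loose behind the clamp; origin under its centre. Bystander.
- spinner: Plain metal spinner handle, 31 x 104 x 32 mm, lying loose past the clamp's end post; origin under its centre. Bystander.
Not all that is in view belongs to the job. There is more than one size of the part that bears chuck_mid; the job needs the largest.

How it is judged:
On the way, in this order (a step that is already met when the one before it is completed fails the run):
1. the crank handle is unfolded to fully upright (value of joint handle above 1.45 rad), for 0.2 s.
2. the crank is wound with the handle upright until the chuck is held firmly between pad and vee (contact force between jaw_pad and chuck above 18 N and value of joint handle above 1.3 rad), for 0.3 s.
At the end, for the whole second after the job is handed in: The chuck is at rest between pad and vee, upright within 0.1 rad, pressed by the pad with more than 18 N; the crank handle stands unfolded (above 1.35 rad) and is let go (contact force between jaw_pad and chuck above 18 N and value of joint handle above 1.35 rad and angle between chuck_mid's own z axis and vertical below 0.1 rad and linear speed of chuck below 0.02 m/s); the robot touches nothing.
It fails at once if the chuck is crushed: jaw force over 65 N (contact force between jaw_pad and chuck above 65 N).
It fails at once if the jaws are wound onto the chuck with the handle not upright (contact force between jaw_pad and chuck above 5 N and value of joint handle below 1.2 rad).
It fails at once if the chuck is tipped over (angle between chuck_mid's own z axis and vertical above 0.4 rad).
It fails at once if the fitting, wrench or spinner handle is moved by more than 20 mm (distance of any of fitting, wrench, spinner from where it was at the start of the episode above 0.02 m).
It also fails if it takes over 72 s, if anything falls off the work surface, if the arm or the gripper's body presses on something with over 40 N, if the wrist force passes 120 N, or if a joint passes its speed limit or range.

ROBOT

A 6-joint arm with a two-finger parallel gripper is mounted at the origin on a cart in front of the work surface, level with it; the furniture and walls round the work are solid. World frame = base frame: x ahead of the robot, y to its left, z up, the work surface at z = 0. Lengths are in m, angles in rad, forces in N, time in s.
With the tool pointing down it reaches from about 0.35 to 0.975 m from the base axis. Payload 4.9 kg.
Tool frame: the origin (TCP) lies at the very end of the fingers, on their centre line; the grasp point (between the pads) lies 19 mm behind it; z points along the fingers, y is the line along which they close (so a half turn about z gives the same grasp; the last joint's range is limited). The gripper opens to 85 mm and grips with 20 to 120 N. Pads are 22 mm wide; open, the fingers measure 114 mm over their backs; the gripper's body (76 mm by 85 mm) begins 54 mm behind the grasp point. The pads swing forward as they close: fully open they stand 13 mm farther back than shut.
Start: joints at [1.1, 0.053, 1.613, -0, 1.476, -0.119], TCP at [0.215, 0.587, 0.231] pointing down, gripper open.
Joint ranges: [-3.01, 3.01], [-1.01, 2.22], [0.06, 2.58], [-1.02, 4.17], [0.09, 2.62], [-3.14, 3.14]. Speed limits (rad/s): [2.57, 2.57, 3.14, 3.14, 3.14, 3.14].

INTERFACE

Orientations are given as a rotation vector (axis times angle).
In Python, from station import get_obs, get_image, finish_job gives the robot as it stands. The module is installed in compiled form; this text tells all that it offers.
- The arm moves only by the tool carry_out, never from a script. Its argument "rows" is a list of rows, each a list of 7 numbers: the turn, a rotation vector about the tool's x, y, z as a fraction of full scale, then the shift along the tool's x, y, z as a fraction of full scale, then the closure, from -1 (fully open) to 1 (shut). A call has 1 to 5 rows; each row is the pose to reach, as a shift and turn from the pose commanded when the call began, along the tool's axes at that moment, turning the shorter way round; what a row does not reach only later rows make up. Full scale, the value 1, is 300 mm for a shift and pi rad for a turn. A row lasts 1/10 s, in which the tool goes at most 50 mm and 8.59 degrees, less where a joint would pass 70% of its speed; a pose out of reach is approached as far as the arm can. A call with a number of a shift or a turn outside -1 to 1 is refused whole. A call with a gripper value outside its range is refused whole. The fingers move at their own pace and stop on an object; "force" is the grip in N (left out, the last holds). Time passes only in rows, so rows that repeat a pose let the fingers close. It gives the time, the measured TCP pose, the force, the opening and the grip force at its end, in the units of the state.
- get_obs(): the state, without advancing time (a new reading comes with each control period).
- get_image(name): name is "side" or "top" or "wrist"; returns a dict with "img" (420x560x3 uint8, blue, green, red), "mtx" (3x3 intrinsics, pixels), "R" (3x3) and "t" (3): a world point X has camera coordinates R X + t. Camera axes: x right, y down, z forward; pixel columns grow to the right and rows downward; lengths in m; the calibration is good to about 2 mm. The wrist camera is an equidistant fisheye: a pixel r from the principal point sees the ray r / f radians off the axis. A picture is of the moment at which its call begins. There is no depth.
- finish_job(): hands the job in; it is judged then, once.
The state is a dict: "t": time; "q": joint angles; "dq": joint speeds; "effort": joint torques, N m; "tool_pos": TCP position; "tool_rot": TCP orientation; "contact_force": force on the tool from outside, world axes, zero at the start; "wrist_torque": the same for the moment, N m; "opening": finger opening in m; "grip_force": force on a finger pad.
Only numpy, scipy, OpenCV 4.12 (cv2) and the standard library are available. Lean on these libraries where they do the work, as an engineer would, in place of code of your own. Each camera call takes 0.05 s, during which the arm holds its last target. There are 200 camera calls.

## Working session

There is one attempt and no reset: what is moved stays moved. The work goes in short steps, Python scripts to look and compute and a tool call to move; the robot and the scene stay as the last step left them, time stands still between calls to the robot, and variables do not carry over. Pictures are saved under pics/ and viewed, at most 13 in all, crops included, and the job is handed in when it is done.

Besides the shell and the picture viewer there is one more tool, called after "Emit:" as name(argument=value, ...) on one line, values as JSON. carry_out: Moves the arm, as the interface text tells. Shift numbers are shares of 300 mm and turn numbers shares of pi rad, none past 1 either way. Its arguments: {"type":"object","properties":{"rows":{"type":"array"},"force":{"type":"number"}},"required":["rows"]}

```bash
mkdir -p pics; python3 - <<'E'
from station import *
import cv2,numpy as np
o=get_obs();print({k:np.round(v,3) for k,v in o.items()})
for n in("top","side"):
    d=get_image(n);cv2.imwrite(f"pics/{n}0.png",d["img"]);print(n,d["mtx"].tolist(),np.round(d["R"],4).tolist(),d["t"])
E
```

```text
{'t': np.float64(0.0), 'q': array([ 1.1  ,  0.053,  1.614, -0.   ,  1.476, -0.119]), 'dq': array([-0.001,  0.002,  0.001, -0.001, -0.001, -0.   ]), 'effort': array([ 0.0000e+00, -3.9367e+01, -3.7018e+01, -0.0000e+00,  7.0000e-03,
       -0.0000e+00]), 'tool_pos': array([0.215, 0.586, 0.23 ]), 'tool_rot': array([-5.500e-01, -3.093e+00,  3.000e-03]), 'contact_force': array([ 0.312, -0.421,  0.743]), 'wrist_torque': array([-0.053, -0.001, -0.018]), 'grip_force': np.float64(0.0), 'opening': np.float64(0.086)}
top [[384.2870796556568, 0.0, 281.19893179746003], [0.0, 384.2870796556568, 208.6431800818778], [0.0, 0.0, 1.0]] [[-0.0097, -0.9996, -0.0256], [-0.9883, 0.0134, -0.1518], [0.1521, 0.0238, -0.9881]] [0.23289095 0.57726639 0.85872207]
side [[466.14444000931076, 0.0, 273.8839771970767], [0.0, 466.14444000931076, 218.2102711536789], [0.0, 0.0, 1.0]] [[0.8287, -0.5594, 0.0189], [-0.2, -0.3274, -0.9235], [0.5228, 0.7615, -0.3832]] [-0.33630414  0.26969379  0.58431832]
```

View pics/top0.png

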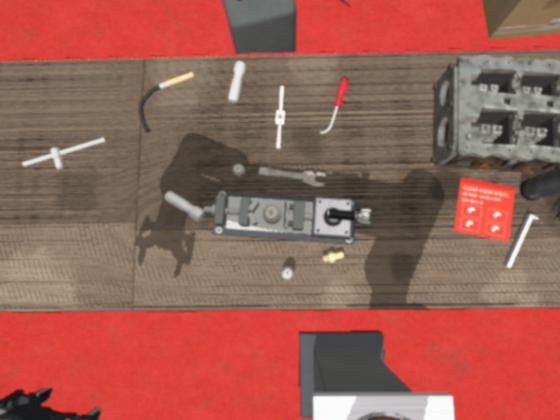

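View pics/side0.png

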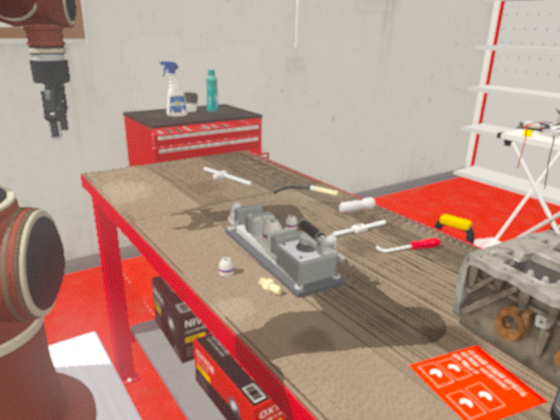

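The top view shows the clamp at columns 213–357, rows 190–242, with its gear box on the right. The black folded handle runs from (333,216) to (365,215).

Three chucks are in view: (271,213) between the jaws, and loose ones at (238,170) and (287,273). The one in the clamp fits best, as it looks largest and stands in the bed. I'll confirm that in a crop.

```bash
cat > h.py <<'E'
from station import *
import cv2,numpy as np
from scipy.spatial.transform import Rotation as Ro
def cast(d,uv,z):
    r=np.linalg.inv(d["mtx"])@[uv[0],uv[1],1]; R=np.array(d["R"]);c=-R.T@d["t"];r=R.T@r
    return c+r*(z-c[2])/r[2]
E
python3 - <<'E'
from h import *
d=get_image("top");im=d["img"]
c=im[160:285,200:380];cv2.imwrite("pics/crop1.png",cv2.resize(c,None,fx=4.4,fy=4.4,interpolation=cv2.INTER_CUBIC))
m=(im[190:245,315:380].max(2)<45).astype(np.uint8)
n,l,s,ce=cv2.connectedComponentsWithStats(m);print(s,ce+[315,190])
for uv,z in [((333,216),.11),((365,215),.11),((271,213),.078),((238,170),.03),((287,273),.03),((354,241),0.02),((217,232),0.02),((333,257),.015)]:print(uv,cast(d,uv,z).round(3))
E
```

```text
[[   0    0   65   55 3402]
 [  14   20   26   10  173]] [[347.26895944 217.11552028]
 [341.71098266 214.7283237 ]]
(333, 216) [0.553 0.112 0.11 ]
(365, 215) [0.554 0.043 0.11 ]
(271, 213) [0.565 0.249 0.078]
(238, 170) [0.68  0.331 0.03 ]
(287, 273) [0.43  0.214 0.03 ]
(354, 241) [0.504 0.054 0.02 ]
(217, 232) [0.529 0.383 0.02 ]
(333, 257) [0.466 0.104 0.015]
```

View pics/crop1.png

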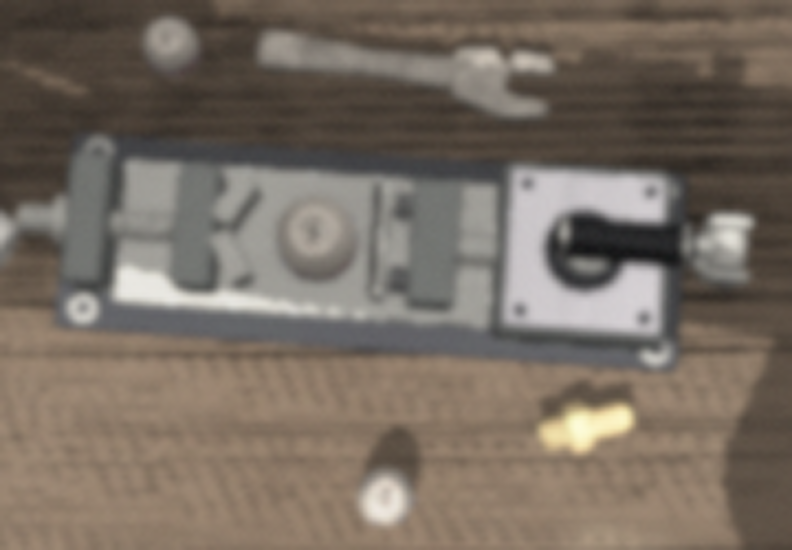

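The crop confirms it: the chuck in the clamp, at crop (315,238), is about 80 px across, against about 55 px for the loose ones. So it is the largest and the one meant. The folded handle runs from crop (560,238) to its fork at about (720,245), and the gear box boss is centred near (585,250).

```bash
cat >> h.py <<'E'
def delta(pos,head=None):
    "shift/turn shares to reach TCP pos with tool y heading (rad), tool down, from the measured pose"
    o=get_obs();R=Ro.from_rotvec(o["tool_rot"]);s=R.inv().apply(np.array(pos)-o["tool_pos"])/.3
    w=np.zeros(3)
    if head is not None:
        y=np.array([np.cos(head),np.sin(head),0]);z=np.array([0,0,-1.]);T=Ro.from_matrix(np.c_[np.cross(y,z),y,z])
        w=(R.inv()*T).as_rotvec()/np.pi
    print("turn",w.round(4),"shift",s.round(4),"at",o["tool_pos"].round(4),"F",o["contact_force"].round(2))
E
python3 - <<'E'
from h import *
d=get_image("top");im=d["img"]
m=np.zeros(im.shape[:2],np.uint8);m[205:225,327:358]=(im[205:225,327:358].max(2)<45)*255
ys,xs=np.nonzero(m);k=xs>343
P=np.array([cast(d,(a,b),.11) for a,b in zip(xs[k],ys[k])])[:,:2]
v=cv2.fitLine(P.astype(np.float32),cv2.DIST_L2,0,.01,.01).ravel();print("handle line",v)
print("sleeve ends",cast(d,(327.3,214.3),.11),cast(d,(355.5,215.5),.11),"fork",cast(d,(363.6,215.7),.11))
print("boss",cast(d,(333,216.8),.083))
c=[cast(d,(200+a/4.4,160+b/4.4),.075) for a,b in((508,165),(668,178),(668,337),(500,328))];print("box",np.round(c,3),np.mean(c,0))
delta([.553,.109,.24],0);delta([.553,.109,.24],np.pi)
E
```

```text
handle line [0.29041547 0.95690066 0.5535582  0.07787967]
sleeve ends [0.55640553 0.12426137 0.11      ] [0.55296431 0.06318604 0.11      ] fork [0.55229593 0.04568306 0.11      ]
boss [0.55427487 0.1090388  0.083     ]
box [[0.6   0.147 0.075]
 [0.592 0.064 0.075]
 [0.51  0.067 0.075]
 [0.516 0.153 0.075]] [0.55454152 0.10782708 0.075     ]
turn [-4.00e-04  2.00e-04  3.88e-01] shift [-1.6054 -1.1057 -0.0304] at [0.2152 0.5864 0.2305] F [ 0.8   0.79 -0.03]
turn [-2.00e-04 -4.00e-04 -6.12e-01] shift [-1.6054 -1.1057 -0.0304] at [0.2152 0.5864 0.2305] F [ 0.8   0.79 -0.03]
```

Emit:
carry_out(rows=[[0, 0, 0, -0.13, -0.09, 0, -1], [0, 0, 0, -0.27, -0.18, 0, -1], [0, 0, 0, -0.4, -0.27, 0, -1], [0, 0, 0, -0.53, -0.36, 0, -1], [0, 0, 0, -0.66, -0.45, 0, -1]])

```text
t: 0.7
tool_pos: [0.3553, 0.3901, 0.2312]
tool_rot: [0.549, 3.093, 0.0]
contact_force: [-0.2, -0.1, 0.2]
opening: 0.0859
grip_force: 0.0
```

Emit:
carry_out(rows=[[0, 0, 0, -0.13, -0.09, 0, -1], [0, 0, 0, -0.27, -0.18, 0, -1], [0, 0, 0, -0.4, -0.27, 0, -1], [0, 0, 0, -0.53, -0.36, 0, -1], [0, 0, 0, -0.66, -0.45, 0, -1]])

```text
t: 1.2
tool_pos: [0.4948, 0.195, 0.2313]
tool_rot: [0.55, 3.093, 0.0]
contact_force: [0.5, 0.8, 0.9]
opening: 0.0852
grip_force: 0.0
```

Emit:
carry_out(rows=[[0, 0, 0.048, -0.13, -0.09, 0, -1], [0, 0, 0.095, -0.25, -0.18, 0, -1], [0, 0, 0.14, -0.285, -0.206, 0, -1], [0, 0, 0.19, -0.285, -0.206, 0, -1], [0, 0, 0.235, -0.285, -0.206, 0, -1]])

```text
t: 1.7
tool_pos: [0.5532, 0.1084, 0.2309]
tool_rot: [-1.639, -2.679, 0.001]
contact_force: [0.3, -0.0, -0.1]
opening: 0.0851
grip_force: 0.0
```

Emit:
carry_out(rows=[[0, 0, 0.045, 0, 0, 0, -1], [0, 0, 0.09, 0, 0, 0, -1], [0, 0, 0.13, 0, 0, 0, -1], [0, 0, 0.17, 0, 0, 0, -1], [0, 0, 0.17, 0, 0, 0, -1]])

```text
t: 2.2
tool_pos: [0.5529, 0.1093, 0.2311]
tool_rot: [-2.279, -2.161, 0.0]
contact_force: [-0.5, -0.4, 0.8]
opening: 0.0854
grip_force: 0.0
```

```bash
python3 - <<'E'
from h import *
delta([.5545,.106,.24],-.056)
d=get_image("wrist");cv2.imwrite("pics/w1.png",d["img"]);print(d["mtx"],np.round(d["R"],4),d["t"])
E
```

```text
turn [-0.0001  0.      0.0009] shift [-0.0107  0.006  -0.0298] at [0.5529 0.1093 0.2311] F [-0.51 -0.37  0.76]
[[325.1922621    0.         278.30294359]
 [  0.         325.1922621  207.21656404]
 [  0.           0.           1.        ]] [[ 9.987e-01 -5.190e-02 -3.000e-04]
 [-4.940e-02 -9.523e-01  3.013e-01]
 [-1.590e-02 -3.008e-01 -9.535e-01]] [-0.54574162  0.09243824  0.41979547]
```

View pics/w1.png

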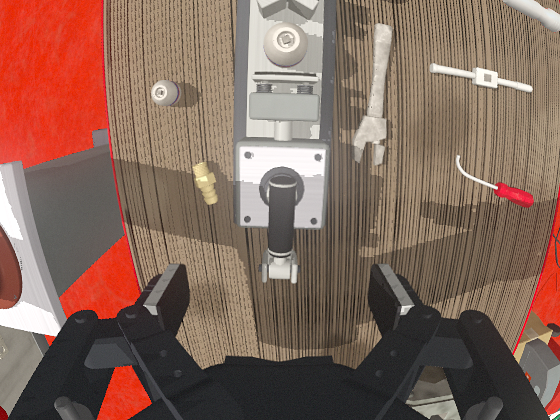

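The wrist view shows the folded handle from its free end at (283,178) to the fork pin at about (280,266). The boss is round (281,187), and the box screws are at (247,158), (318,155), (247,220) and (315,221).

```bash
cat >> h.py <<'E'
def fcast(d,uv,z):
    K=d["mtx"];p=(np.array(uv)-K[:2,2])/K[0,0];th=np.linalg.norm(p)
    r=np.r_[p/th*np.sin(th),np.cos(th)];R=np.array(d["R"]);c=-R.T@d["t"];r=R.T@r
    return c+r*(z-c[2])/r[2]
E
python3 - <<'E'
from h import *
d=get_image("wrist")
for n,uv,z in [("free",(283.5,179),.115),("mid",(281.5,220),.121),("end",(280.5,252),.115),("pin",(280,266),.11),("boss",(281,188),.083)]:print(n,fcast(d,uv,z).round(4))
c=[fcast(d,u,.075) for u in((247,158),(318,155.5),(247,220),(315,221))];print(np.round(c,4),np.mean(c,0))
print("padface, chuck",fcast(d,(286,77),.066)[:2],fcast(d,(286,42),.078)[:2], "vee top", fcast(d,(286,12),.066)[:2])
E
```

```text
free [0.5574 0.1285 0.115 ]
mid [0.5542 0.0956 0.121 ]
end [0.5519 0.0637 0.115 ]
pin [0.5507 0.0473 0.11  ]
boss [0.5549 0.1131 0.083 ]
[[0.5248 0.1413 0.075 ]
 [0.5905 0.1405 0.075 ]
 [0.5202 0.0807 0.075 ]
 [0.5865 0.0763 0.075 ]] [0.555508   0.10968155 0.075     ]
padface, chuck [0.5645441  0.21465992] [0.56581932 0.24592321] vee top [0.56775357 0.27843395]
```

```bash
python3 - <<'E'
from h import *
delta([.5548,.1048,.094],-.08)
E
```

```text
turn [-0.0001  0.      0.0093] shift [-0.0146  0.0071  0.4572] at [0.5529 0.1093 0.2312] F [-0.53 -0.32  0.33]
```

Emit:
carry_out(rows=[[0, 0, 0.009, -0.0146, 0.007, 0.1, -1], [0, 0, 0.009, -0.0146, 0.007, 0.22, -0.6], [0, 0, 0.009, -0.0146, 0.007, 0.34, -0.2], [0, 0, 0.009, -0.0146, 0.007, 0.42, 0], [0, 0, 0.009, -0.0146, 0.007, 0.457, 0]], force=25)

```text
t: 2.8
tool_pos: [0.5528, 0.1047, 0.0909]
tool_rot: [-2.306, -2.129, 0.006]
contact_force: [-0.1, 0.1, 0.4]
opening: 0.0425
grip_force: 0.0
```

Emit:
carry_out(rows=[[0, 0, 0, 0, 0, 0, 0.2], [0, 0, 0, 0, 0, 0, 1], [0, 0, 0, 0, 0, 0, 1], [0, 0, 0, 0, 0, 0, 1], [0, 0, 0, 0, 0, 0, 1]], force=25)

```text
t: 3.3
tool_pos: [0.5555, 0.1049, 0.0954]
tool_rot: [2.309, 2.129, 0.002]
contact_force: [-1.7, 0.1, 0.9]
opening: 0.0212
grip_force: 24.8
```

```bash
python3 - <<'E'
from h import *
delta([.5548,.1048,.094],-.08);print(get_obs())
d=get_image("wrist");cv2.imwrite("pics/w2.png",d["img"])
E
```

```text
turn [ 0.0005 -0.0001 -0.0005] shift [-0.0007 -0.0022  0.0046] at [0.5555 0.1049 0.0954] F [-1.74  0.1   0.94]
{'t': 3.3, 'q': array([5.50467151e-02, 3.41218223e-02, 1.86867932e+00, 9.94084163e-05,
       1.23716522e+00, 1.36447694e-01]), 'dq': array([ 0.00091803,  0.00124076, -0.0016297 , -0.00151791, -0.0020556 ,
       -0.00244567]), 'effort': array([ -0.29810065, -34.99544621, -34.21606779,  -0.09523507,
        -0.43777141,  -0.03646188]), 'tool_pos': array([0.55547007, 0.10494658, 0.09538806]), 'tool_rot': array([2.30931709e+00, 2.12852285e+00, 2.06403403e-03]), 'contact_force': array([-1.73893611,  0.09701269,  0.93580537]), 'wrist_torque': array([0.02284231, 0.271306  , 0.02469416]), 'grip_force': 24.79947566986084, 'opening': 0.021238713848889743}
```

View pics/w2.png

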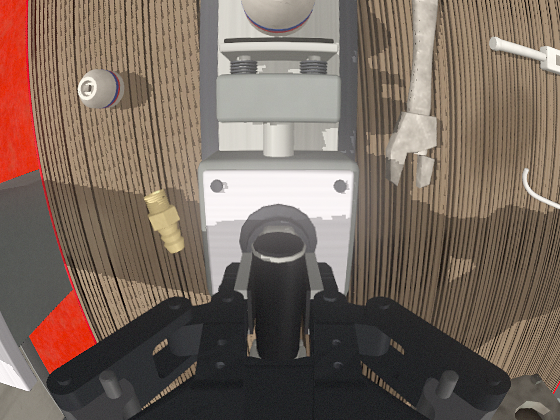

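The handle is gripped, with the sleeve between the pads at about (278,290). Next I swing it up along the arc.

Emit:
carry_out(rows=[[0, 0, 0, -0.0025, 0, -0.0313, 1], [0, 0, 0, -0.0098, 0, -0.0618, 1], [0, 0, 0, -0.0218, 0, -0.0908, 1], [0, 0, 0, -0.0382, 0, -0.1176, 1], [0, 0, 0, -0.0586, 0, -0.1414, 1]])

```text
t: 3.85
tool_pos: [0.5533, 0.0871, 0.137]
tool_rot: [-2.31, -2.129, -0.001]
contact_force: [2.7, -0.1, -8.9]
opening: 0.021
grip_force: 24.9
```

Emit:
carry_out(rows=[[0, 0, 0, -0.0238, 0, -0.0204, 1], [0, 0, 0, -0.0506, 0, -0.0368, 1], [0, 0, 0, -0.0796, 0, -0.0488, 1], [0, 0, 0, -0.1101, 0, -0.0561, 1], [0, 0, 0, -0.1414, 0, -0.0586, 1]])

```text
t: 4.35
tool_pos: [0.5502, 0.0453, 0.1558]
tool_rot: [-2.309, -2.128, -0.003]
contact_force: [-0.7, 6.6, -1.0]
opening: 0.0209
grip_force: 24.3
```

Emit:
carry_out(rows=[[0, 0, 0, 0, 0, 0, 1], [0, 0, 0, 0, 0, 0, 1]])

```text
t: 4.55
tool_pos: [0.5503, 0.0443, 0.1558]
tool_rot: [2.31, 2.128, -0.0]
contact_force: [-2.8, 0.5, 3.2]
opening: 0.0205
grip_force: 25.1
```

```bash
python3 - <<'E'
from h import *
delta([.5500,.0450,.154],-.08)
w=get_image("wrist");s=get_image("side");t=get_image("top")
a=s["img"][190:310,210:370];a=cv2.resize(a,(533,400),interpolation=cv2.INTER_CUBIC)
cv2.imwrite("pics/s2.png",a)
E
```

```text
turn [ 0.0002  0.0003 -0.0006] shift [ 0.0022 -0.0011  0.0058] at [0.5503 0.0443 0.1558] F [-2.82  0.54  3.2 ]
```

View pics/s2.png

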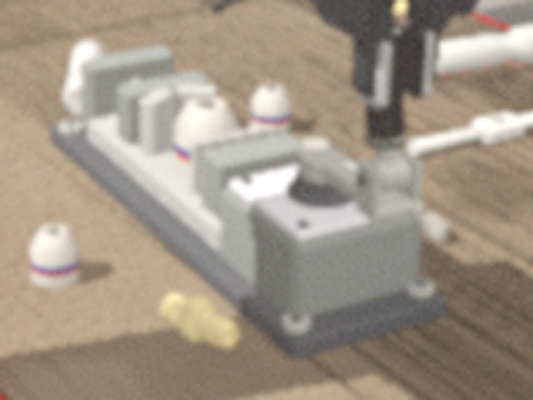

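The crop shows the handle upright in the fingers at about (385,110). I'll press outward to feel for the stop.

Emit:
carry_out(rows=[[0, 0, 0, -0.01, 0, 0, 1], [0, 0, 0, -0.015, 0, 0, 1], [0, 0, 0, -0.015, 0, 0, 1], [0, 0, 0, -0.015, 0, 0, 1]])

```text
t: 5.1
tool_pos: [0.5502, 0.042, 0.1556]
tool_rot: [-2.309, -2.129, -0.005]
contact_force: [-2.9, 5.9, 5.1]
opening: 0.0207
grip_force: 24.7
```

Emit:
carry_out(rows=[[0, 0, 0, 0.0026, -0.0341, -0.003, 1], [0, 0, 0, 0.0102, -0.0674, -0.003, 1], [0, 0, 0, 0.0227, -0.0992, -0.003, 1], [0, 0, 0, 0.0398, -0.1287, -0.003, 1], [0, 0, 0, 0.0612, -0.1554, -0.003, 1]], force=40)

```text
t: 5.6
tool_pos: [0.5067, 0.0614, 0.1561]
tool_rot: [2.306, 2.123, 0.004]
contact_force: [5.7, -5.1, -0.4]
opening: 0.0202
grip_force: 39.1
```

```bash
cat >> h.py <<'E'
def crank(A=(.5552,.109)):
    o=get_obs();r=o["tool_pos"][:2]-A;n=np.linalg.norm(r);e=r/n;tg=np.array([e[1],-e[0]]);F=o["contact_force"]
    X=np.array([.08,.997]);Y=np.array([.997,-.08]);a=np.arctan2(-r@Y,-r@X)
    print("t",o["t"],"angle",round(a,3),"r",round(n,4),"Frad(out+)",F[:2]@e,"Ftan(cw+)",F[:2]@tg,"Fz",F[2],"pos",o["tool_pos"].round(4),"tilt",Ro.from_rotvec(o["tool_rot"]).as_matrix()[:,2].round(3),"wt",o["wrist_torque"].round(2))
E
python3 -c "
from h import *
crank()"
```

```text
t 5.6 angle 0.715 r 0.068 Frad(out+) -0.49755168577406944 Ftan(cw+) -7.645356932236552 Fz -0.36082782805771113 pos [0.5067 0.0614 0.1561] tilt [ 0.006 -0.003 -1.   ] wt [-0.38 -0.24 -0.16]
```

Emit:
carry_out(rows=[[0, 0, 0, 0.0243, -0.0252, 0, 1], [0, 0, 0, 0.0526, -0.0447, 0, 1], [0, 0, 0, 0.084, -0.0601, 0, 1], [0, 0, 0, 0.1167, -0.0701, 0, 1], [0, 0, 0, 0.1505, -0.075, 0, 1]])

```text
t: 6.1
tool_pos: [0.4892, 0.1075, 0.156]
tool_rot: [2.303, 2.121, 0.006]
contact_force: [11.3, -8.5, -6.3]
opening: 0.0184
grip_force: 37.4
```

Emit:
carry_out(rows=[[0, 0, 0, 0, 0, 0, 1], [0, 0, 0, 0, 0, 0, 1]])

```text
t: 6.3
tool_pos: [0.4894, 0.1083, 0.156]
tool_rot: [2.304, 2.122, 0.008]
contact_force: [9.4, -3.7, -4.6]
opening: 0.0178
grip_force: 35.8
```

```bash
python3 -c "
from h import *
crank()
d=get_image('side');cv2.imwrite('pics/s3.png',cv2.resize(d['img'][180:310,200:370],(680,520),interpolation=cv2.INTER_CUBIC))"
```

```text
t 6.3 angle 1.48 r 0.0658 Frad(out+) -9.319189522919824 Ftan(cw+) -3.7792177741463293 Fz -4.5728699308993495 pos [0.4894 0.1083 0.156 ] tilt [ 0.01  -0.003 -1.   ] wt [-0.25 -1.73 -0.15]
```

View pics/s3.png

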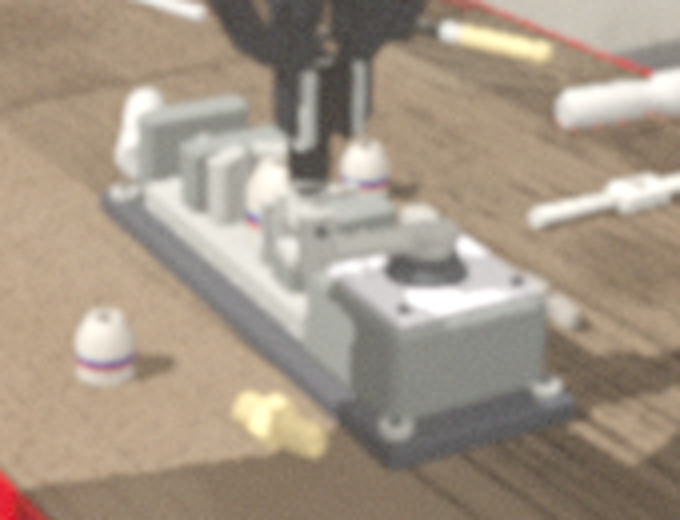

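The side crop shows the arm swung round and the handle in the fingers at about (308,160). The opening has shrunk, so I'll check the grip from the wrist camera.

```bash
python3 -c "
from h import *
d=get_image('wrist');cv2.imwrite('pics/w3.png',cv2.resize(d['img'][140:420,130:430],(640,597),interpolation=cv2.INTER_CUBIC))"
```

```text
(no output)
```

View pics/w3.png

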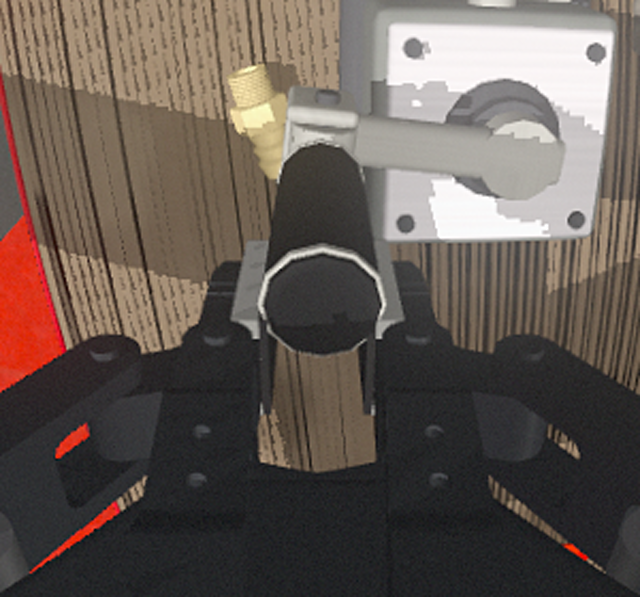

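The crop shows the arm from the boss at (515,160) to the fork at (325,110), with the sleeve near the front edge of the pads. I'll measure by how much.

```bash
python3 -c "
from h import *
d=get_image('wrist');f=300/640;g=280/597
P=lambda u,v,z:fcast(d,(130+u*f,140+v*g),z).round(4)
print('axis',P(515,160,.095),'armstart mid',P(365,142,.095),'fork top L/R',P(290,100,.118),P(355,105,.118))
print('sleeve end (h .195)',P(322,302,.195),'base (.126)',P(325,165,.126),'z.19',P(322,302,.19))
print('screws',P(405,222,.075),P(576,220,.075),P(413,47,.075),P(597,52,.075))
crank()
"
```

```text
axis [0.5529 0.1101 0.095 ] armstart mid [0.5053 0.1201 0.095 ] fork top L/R [0.4848 0.1409 0.118 ] [0.5019 0.1381 0.118 ]
sleeve end (h .195) [0.4906 0.1244 0.195 ] base (.126) [0.4927 0.1247 0.126 ] z.19 [0.4905 0.1215 0.19  ]
screws [0.5189 0.0829 0.075 ] [0.5833 0.0768 0.075 ] [0.5242 0.1448 0.075 ] [0.589  0.1393 0.075 ]
t 6.45 angle 1.479 r 0.0657 Frad(out+) -9.057677733702574 Ftan(cw+) -3.0155168699816146 Fz -4.9682650129499475 pos [0.4895 0.1082 0.156 ] tilt [ 0.01  -0.003 -1.   ] wt [-0.19 -1.65 -0.12]
```

The handle still stands upright, but it sits about 15 mm ahead of the TCP at the pad edge because my grip was off-centre. I'll open, re-centre and grip again.

Emit:
carry_out(rows=[[0, 0, 0, 0, 0, 0, 0.2], [0, 0, 0, 0, 0, 0, 0.2], [0, 0, 0, 0, 0, 0, 0.2]])

```text
t: 6.75
tool_pos: [0.4859, 0.1094, 0.155]
tool_rot: [2.31, 2.129, -0.001]
contact_force: [0.5, 1.6, -0.1]
opening: 0.0341
grip_force: 0.0
```

```bash
python3 - <<'E'
from h import *
d=get_image("wrist");im=d["img"]
c=im[140:420,130:430];cv2.imwrite('pics/w4.png',cv2.resize(c,(640,597),interpolation=cv2.INTER_CUBIC))
print(get_obs()["opening"]);crank((.5555,.110));delta([.4918,.1245,.156],-.08)
E
```

```text
0.034297179663290746
t 6.8 angle 1.483 r 0.0697 Frad(out+) -0.17624860914904386 Ftan(cw+) 0.34801539482977484 Fz 1.1497594595264835 pos [0.4858 0.1094 0.155 ] tilt [-0. -0. -1.] wt [-0.    0.02 -0.01]
turn [-0.0001  0.0001 -0.0004] shift [ 0.0517  0.0158 -0.0035] at [0.4858 0.1094 0.155 ] F [0.17 0.35 1.15]
```

View pics/w4.png

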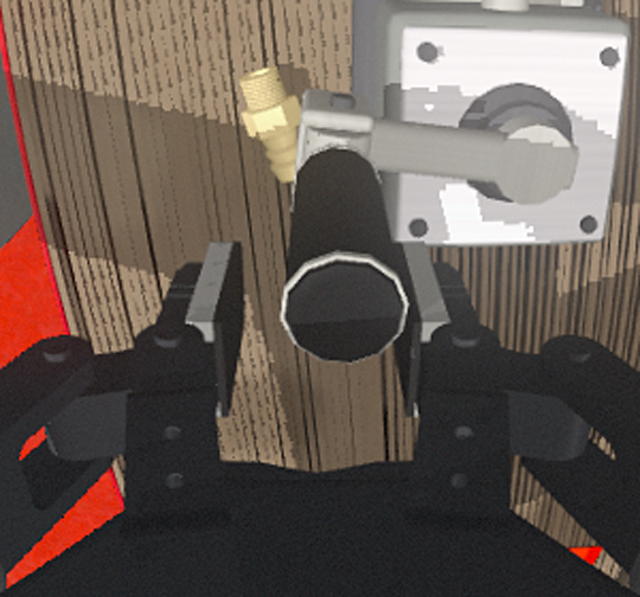

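The crop shows the open pads at columns 215–440, with the sleeve top centred at (344,308), forward of the pad centre and upright. I'll compute the shift.

```bash
python3 - <<'E'
from h import *
d=get_image("wrist");f=300/640;g=280/597
P=lambda u,v,z:fcast(d,(130+u*f,140+v*g),z).round(4)
print(P(344,308,.195),P(340,170,.126),"screws",np.mean([P(419,227,.075),P(588,225,.075),P(428,52,.075),P(610,57,.075)],0))
K=d["mtx"];R=np.array(d["R"])
o=get_obs();Rt=Ro.from_rotvec(o["tool_rot"]).as_matrix()
for x in(-.011,.011):   # pad edges at tip of TCP: predicted pixels
    X=R@(o["tool_pos"]+Rt@[x,.017,-.019])+d["t"];th=np.arccos(X[2]/np.linalg.norm(X));p=X[:2]/np.linalg.norm(X[:2])*th*K[0,0]+K[:2,2];print((p-[130,140])/[f,g])
E
```

```text
[0.4911 0.1247 0.195 ] [0.4926 0.1246 0.126 ] screws [0.553925 0.110775 0.075   ]
[398.57126602 361.75634989]
[404.58354102 272.55529609]
```

Emit:
carry_out(rows=[[0, 0, 0, 0.026, 0.015, -0.003, 0.2], [0, 0, 0, 0.052, 0.015, -0.003, 0.2], [0, 0, 0, 0.052, 0.015, -0.003, 1], [0, 0, 0, 0.052, 0.015, -0.003, 1], [0, 0, 0, 0.052, 0.015, -0.003, 1]], force=50)

```text
t: 7.35
tool_pos: [0.492, 0.1254, 0.1563]
tool_rot: [-2.31, -2.129, -0.003]
contact_force: [0.2, 2.9, 0.5]
opening: 0.0208
grip_force: 48.8
```

```bash
cat >> h.py <<'E'
def arc(a0,a1,n=5,r=.0663):
    "shift shares (tool x,y) along the crank circle from a0 to a1"
    for a in np.linspace(a0,a1,n+1)[1:]: print(round(a,3),(r/.3*np.array([np.cos(a0)-np.cos(a),np.sin(a0)-np.sin(a)])).round(4))
E
python3 -c "
from h import *
crank((.555,.110));arc(1.72,2.12)"
```

```text
t 7.35 angle 1.731 r 0.0649 Frad(out+) 0.5048844509597167 Ftan(cw+) 2.8939652869963854 Fz 0.4830259978600857 pos [0.492  0.1254 0.1563] tilt [ 0.001  0.002 -1.   ] wt [ 0.64 -0.22  0.04]
1.8 [0.0174 0.0033]
1.88 [0.0344 0.008 ]
1.96 [0.051  0.0141]
2.04 [0.0671 0.0214]
2.12 [0.0825 0.03  ]
```

Emit:
carry_out(rows=[[0, 0, 0, 0.0174, 0.0, 0, 1], [0, 0, 0, 0.0344, 0.005, 0, 1], [0, 0, 0, 0.051, 0.011, 0, 1], [0, 0, 0, 0.067, 0.0185, 0, 1], [0, 0, 0, 0.0825, 0.027, 0, 1]])

```text
t: 7.85
tool_pos: [0.5008, 0.1474, 0.1562]
tool_rot: [2.31, 2.128, -0.008]
contact_force: [-5.7, -3.7, 5.6]
opening: 0.0207
grip_force: 49.5
```

```bash
python3 -c "
from h import *
crank((.555,.110));arc(2.12,2.42)"
```

```text
t 7.85 angle 2.095 r 0.0659 Frad(out+) 2.6060725056681253 Ftan(cw+) -6.324984042052313 Fz 5.5789793303720305 pos [0.5008 0.1474 0.1562] tilt [-0.004 -0.004 -1.   ] wt [-0.72  0.85 -0.08]
2.18 [0.0111 0.0073]
2.24 [0.0217 0.0152]
2.3 [0.0319 0.0237]
2.36 [0.0415 0.0328]
2.42 [0.0506 0.0425]
```

Emit:
carry_out(rows=[[0, 0, 0, 0.0131, 0.0045, -0.002, 1], [0, 0, 0, 0.025, 0.0115, -0.003, 1], [0, 0, 0, 0.0352, 0.02, -0.003, 1], [0, 0, 0, 0.0448, 0.029, -0.003, 1], [0, 0, 0, 0.054, 0.0387, -0.003, 1]])

```text
t: 8.35
tool_pos: [0.5133, 0.1624, 0.1562]
tool_rot: [2.311, 2.128, -0.01]
contact_force: [-4.0, -5.5, 3.7]
opening: 0.021
grip_force: 49.2
```

```bash
python3 -c "
from h import *
crank((.555,.110));arc(2.42,2.72)"
```

```text
t 8.35 angle 2.39 r 0.0669 Frad(out+) -1.8067922368957035 Ftan(cw+) -6.588477161398766 Fz 3.657158542040871 pos [0.5133 0.1624 0.1562] tilt [-0.004 -0.004 -1.   ] wt [-0.83  0.75 -0.04]
2.48 [0.0085 0.0102]
2.54 [0.0163 0.0209]
2.6 [0.0235 0.0321]
2.66 [0.0299 0.0436]
2.72 [0.0357 0.0556]
```

Emit:
carry_out(rows=[[0, 0, 0, 0.0085, 0.0102, 0, 1], [0, 0, 0, 0.0163, 0.0209, 0, 1], [0, 0, 0, 0.0235, 0.0321, 0, 1], [0, 0, 0, 0.03, 0.0436, 0, 1], [0, 0, 0, 0.0357, 0.0556, 0, 1]])

```text
t: 8.85
tool_pos: [0.5302, 0.1727, 0.1562]
tool_rot: [-2.308, -2.127, 0.009]
contact_force: [-5.1, -0.3, 3.3]
opening: 0.0207
grip_force: 49.4
```

```bash
python3 -c "
from h import *
crank((.555,.110));arc(2.72,3.02)"
```

```text
t 8.85 angle 2.685 r 0.0674 Frad(out+) 1.6430543506717123 Ftan(cw+) -4.873509966350501 Fz 3.2630195476357513 pos [0.5302 0.1727 0.1562] tilt [-0.006 -0.002 -1.   ] wt [-0.19  1.13  0.  ]
2.78 [0.0051 0.0123]
2.84 [0.0094 0.0248]
2.9 [0.0129 0.0376]
2.96 [0.0157 0.0505]
3.02 [0.0177 0.0636]
```

Emit:
carry_out(rows=[[0, 0, 0, 0.0085, 0.0115, 0, 1], [0, 0, 0, 0.014, 0.0238, 0, 1], [0, 0, 0, 0.018, 0.0366, 0, 1], [0, 0, 0, 0.021, 0.0495, 0, 1], [0, 0, 0, 0.023, 0.0626, 0, 1]])

```text
t: 9.35
tool_pos: [0.5496, 0.1779, 0.1563]
tool_rot: [-2.309, -2.127, 0.009]
contact_force: [-7.0, -1.8, 4.0]
opening: 0.0206
grip_force: 49.4
```

```bash
python3 -c "
from h import *
crank((.555,.111));arc(3.02,3.32)"
```

```text
t 9.35 angle 2.98 r 0.0671 Frad(out+) -1.2401259080460854 Ftan(cw+) -7.145054805365517 Fz 3.968528861597923 pos [0.5496 0.1779 0.1563] tilt [-0.006 -0.002 -1.   ] wt [-0.33  1.08 -0.05]
3.08 [0.0012 0.0132]
3.14 [0.0016 0.0265]
3.2 [0.0013 0.0397]
3.26 [0.0001 0.0529]
3.32 [-0.0019  0.066 ]
```

Emit:
carry_out(rows=[[0, 0, 0, 0.0022, 0.0132, 0, 1], [0, 0, 0, 0.003, 0.0265, 0, 1], [0, 0, 0, 0.003, 0.0397, 0, 1]])

```text
t: 9.65
tool_pos: [0.5614, 0.178, 0.1562]
tool_rot: [-2.308, -2.127, 0.009]
contact_force: [-5.4, -1.9, 4.4]
opening: 0.0207
grip_force: 49.4
```

```bash
python3 -c "
from h import *
crank((.555,.111))"
```

```text
t 9.65 angle -3.126 r 0.0673 Frad(out+) -2.404208039535085 Ftan(cw+) -5.168586490284927 Fz 4.367476688274691 pos [0.5614 0.178  0.1562] tilt [-0.006 -0.002 -1.   ] wt [-0.19  1.13 -0.02]
```

Emit:
carry_out(rows=[[0, 0, 0, 0, 0, 0, 1], [0, 0, 0, 0, 0, 0, 1], [0, 0, 0, 0, 0, 0, 1]])

```text
t: 9.95
tool_pos: [0.5619, 0.1779, 0.1563]
tool_rot: [-2.309, -2.128, 0.006]
contact_force: [-4.0, -2.2, 2.4]
opening: 0.021
grip_force: 49.2
```

```bash
python3 -c "
from h import *
crank((.555,.111));arc(3.2,3.5)
d=get_image('wrist');t=get_image('top')
a=cv2.resize(d['img'],(640,480));b=cv2.resize(t['img'][180:250,200:330],(640,345),interpolation=cv2.INTER_CUBIC)
cv2.imwrite('pics/w5.png',cv2.resize(np.vstack([a,b]),(465,600)))"
```

```text
t 9.95 angle -3.118 r 0.0673 Frad(out+) -2.615534323771913 Ftan(cw+) -3.7777614405839177 Fz 2.365058778466313 pos [0.5619 0.1779 0.1563] tilt [-0.004 -0.002 -1.   ] wt [-0.34  1.    0.01]
3.26 [-0.0012  0.0132]
3.32 [-0.0031  0.0263]
3.38 [-0.0059  0.0393]
3.44 [-0.0094  0.0521]
3.5 [-0.0137  0.0646]
```

View pics/w5.png

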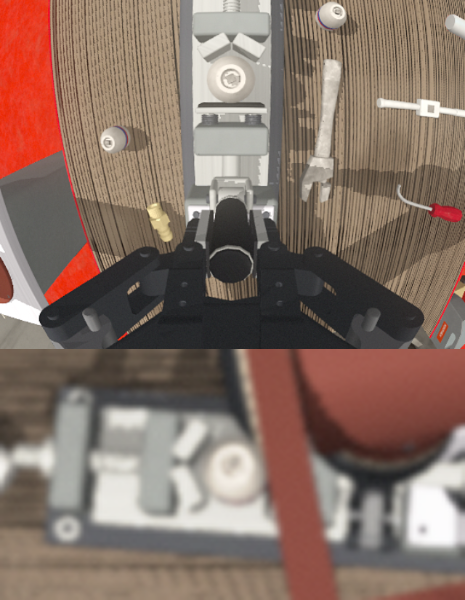

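The view shows the chuck at (230,75), close to the vee at (230,45), with the handle held between the pads. I'll carry on by feel.

Emit:
carry_out(rows=[[0, 0, 0, -0.0012, 0.0132, 0, 1], [0, 0, 0, -0.0031, 0.0263, 0, 1], [0, 0, 0, -0.0059, 0.0393, 0, 1], [0, 0, 0, -0.0094, 0.052, 0, 1]])

```text
t: 10.45
tool_pos: [0.577, 0.1746, 0.1563]
tool_rot: [-2.308, -2.127, 0.006]
contact_force: [-5.6, 0.5, 2.9]
opening: 0.0207
grip_force: 49.4
```

```bash
python3 -c "
from h import *
crank((.555,.111))"
```

```text
t 10.45 angle -2.889 r 0.0673 Frad(out+) -1.3701144547464221 Ftan(cw+) -5.433888098082756 Fz 2.865423488150028 pos [0.577  0.1746 0.1563] tilt [-0.005  0.    -1.   ] wt [ 0.12  1.14 -0.05]
```

Emit:
carry_out(rows=[[0, 0, 0, 0, 0, 0, 1], [0, 0, 0, 0, 0, 0, 1]])

```text
t: 10.65
tool_pos: [0.5775, 0.1744, 0.1562]
tool_rot: [-2.309, -2.128, 0.004]
contact_force: [-5.7, 0.2, 2.3]
opening: 0.0209
grip_force: 49.3
```

```bash
python3 -c "
from h import *
crank((.555,.111));arc(3.44,3.68,4)"
```

```text
t 10.65 angle -2.881 r 0.0673 Frad(out+) -1.7054173794123433 Ftan(cw+) -5.480736930413468 Fz 2.323667326007727 pos [0.5775 0.1744 0.1562] tilt [-0.003 -0.    -1.   ] wt [ 0.03  1.   -0.05]
3.5 [-0.0043  0.0125]
3.56 [-0.0093  0.0248]
3.62 [-0.015   0.0368]
3.68 [-0.0215  0.0483]
```

Emit:
carry_out(rows=[[0, 0, 0, -0.0043, 0.0125, 0, 1], [0, 0, 0, -0.0093, 0.0248, 0, 1], [0, 0, 0, -0.015, 0.0368, 0, 1]])

```text
t: 10.95
tool_pos: [0.588, 0.1696, 0.1563]
tool_rot: [-2.308, -2.127, 0.003]
contact_force: [-6.4, 1.9, 2.0]
opening: 0.021
grip_force: 49.4
```

```bash
python3 -c "
from h import *
crank((.555,.111))"
```

```text
t 10.95 angle -2.71 r 0.0673 Frad(out+) -1.4994787951715745 Ftan(cw+) -6.515944307236838 Fz 2.0008430470969563 pos [0.588  0.1696 0.1563] tilt [-0.004  0.001 -1.   ] wt [ 0.34  1.15 -0.01]
```

Emit:
carry_out(rows=[[0, 0, 0, 0, 0, 0, 1], [0, 0, 0, 0, 0, 0, 1]])

```text
t: 11.15
tool_pos: [0.5885, 0.1693, 0.1563]
tool_rot: [-2.309, -2.128, 0.002]
contact_force: [-4.6, 2.5, 0.8]
opening: 0.0203
grip_force: 49.3
```

```bash
python3 -c "
from h import *
crank((.555,.111));arc(3.62,3.8,3)"
```

```text
t 11.15 angle -2.7 r 0.0672 Frad(out+) -0.1107103671877651 Ftan(cw+) -5.246016011361751 Fz 0.7532901103454778 pos [0.5885 0.1693 0.1563] tilt [-0.002  0.    -1.   ] wt [0.3  1.02 0.01]
3.68 [-0.0065  0.0116]
3.74 [-0.0136  0.0228]
3.8 [-0.0214  0.0335]
```

Emit:
carry_out(rows=[[0, 0, 0, -0.0045, 0.013, 0, 1], [0, 0, 0, -0.0111, 0.0244, 0, 1], [0, 0, 0, -0.0189, 0.0351, 0, 1]])

```text
t: 11.45
tool_pos: [0.5981, 0.1626, 0.1563]
tool_rot: [-2.308, -2.128, 0.004]
contact_force: [-7.6, 1.1, 1.8]
opening: 0.0207
grip_force: 49.3
```

```bash
python3 -c "
from h import *
crank((.555,.111))"
```

```text
t 11.45 angle -2.526 r 0.0673 Frad(out+) -4.042821084976908 Ftan(cw+) -6.554303765061123 Fz 1.7911938687884186 pos [0.5981 0.1626 0.1563] tilt [-0.003 -0.    -1.   ] wt [0.23 1.25 0.01]
```

Emit:
carry_out(rows=[[0, 0, 0, 0, 0, 0, 1], [0, 0, 0, 0, 0, 0, 1]])

```text
t: 11.65
tool_pos: [0.5986, 0.1623, 0.1563]
tool_rot: [-2.31, -2.128, 0.003]
contact_force: [-4.1, -0.1, 1.0]
opening: 0.021
grip_force: 49.2
```

```bash
python3 -c "
from h import *
crank((.555,.111));arc(3.8,3.98,3)"
```

```text
t 11.65 angle -2.517 r 0.0673 Frad(out+) -2.740750487943144 Ftan(cw+) -3.0370371318766045 Fz 0.9751542746266271 pos [0.5986 0.1623 0.1563] tilt [-0.002 -0.001 -1.   ] wt [ 0.08  0.96 -0.04]
3.86 [-0.0084  0.0102]
3.92 [-0.0174  0.02  ]
3.98 [-0.027   0.0291]
```

Emit:
carry_out(rows=[[0, 0, 0, -0.0084, 0.0102, 0, 1], [0, 0, 0, -0.0174, 0.02, 0, 1], [0, 0, 0, -0.027, 0.0291, 0, 1]])

```text
t: 11.95
tool_pos: [0.6063, 0.1542, 0.1563]
tool_rot: [-2.308, -2.127, 0.002]
contact_force: [-5.8, 2.0, 0.7]
opening: 0.0207
grip_force: 49.3
```

```bash
cat >> h.py <<'E'
def feel(A=(.555,.111)):
    o=get_obs();r=o["tool_pos"][:2]-A;e=r/np.linalg.norm(r);tg=np.array([e[1],-e[0]]);w=o["wrist_torque"];F=np.array([-w[1],w[0]])/.17
    X=np.array([.08,.997]);Y=np.array([.997,-.08]);a=np.arctan2(-r@Y,-r@X)%(2*np.pi)
    G=o["contact_force"][:2];print("angle %.3f r %.4f  from torque: tan %.2f rad %.2f | force: tan %.2f rad %.2f"%(a,np.linalg.norm(r),F@tg,F@e,G@tg,G@e))
E
python3 -c "
from h import *
feel();arc(3.98,4.16,3)"
```

```text
angle 3.932 r 0.0671  from torque: tan -6.91 rad -3.64 | force: tan -5.30 rad -3.17
4.04 [-0.0101  0.0086]
4.1 [-0.0207  0.0165]
4.16 [-0.0318  0.0238]
```

Emit:
carry_out(rows=[[0, 0, 0, -0.0105, 0.008, 0, 1], [0, 0, 0, -0.0211, 0.0158, 0, 1], [0, 0, 0, -0.0322, 0.0231, 0, 1]])

```text
t: 12.25
tool_pos: [0.6128, 0.1446, 0.1564]
tool_rot: [-2.308, -2.127, -0.001]
contact_force: [-4.7, 4.7, 0.1]
opening: 0.0209
grip_force: 49.3
```

```bash
python3 -c "
from h import *
feel();arc(4.16,4.34,3)"
```

```text
angle 4.106 r 0.0668  from torque: tan -7.25 rad -2.19 | force: tan -6.43 rad -1.68
4.22 [-0.0115  0.0066]
4.28 [-0.0234  0.0125]
4.34 [-0.0356  0.0177]
```

Emit:
carry_out(rows=[[0, 0, 0, -0.011, 0.0075, 0, 1], [0, 0, 0, -0.0226, 0.0143, 0, 1], [0, 0, 0, -0.0346, 0.0197, 0, 1]])

```text
t: 12.55
tool_pos: [0.6175, 0.1343, 0.1563]
tool_rot: [-2.307, -2.127, -0.001]
contact_force: [-6.2, 6.1, 0.2]
opening: 0.0208
grip_force: 49.3
```

```bash
python3 -c "
from h import *
feel();arc(4.34,4.52,3)"
```

```text
angle 4.275 r 0.0667  from torque: tan -8.87 rad -4.25 | force: tan -7.89 rad -3.64
4.4 [-0.0125  0.0045]
4.46 [-0.0252  0.0081]
4.52 [-0.0382  0.0111]
```

The load is rising, so contact came at about 4.1 rad. I'll take smaller steps.

Emit:
carry_out(rows=[[0, 0, 0, -0.0125, 0.004, 0, 1], [0, 0, 0, -0.0252, 0.0076, 0, 1]])

```text
t: 12.75
tool_pos: [0.6194, 0.1272, 0.1563]
tool_rot: [-2.306, -2.127, -0.003]
contact_force: [-3.9, 8.1, 0.5]
opening: 0.0208
grip_force: 49.2
```

```bash
python3 -c "
from h import *
feel();arc(4.46,4.58,2)"
```

```text
angle 4.387 r 0.0664  from torque: tan -9.71 rad -2.89 | force: tan -8.79 rad -1.87
4.52 [-0.0129  0.0029]
4.58 [-0.026   0.0051]
```

Emit:
carry_out(rows=[[0, 0, 0, 0, 0, 0, 1]])

```text
t: 12.85
tool_pos: [0.6196, 0.1267, 0.1563]
tool_rot: [-2.307, -2.127, -0.003]
contact_force: [-4.0, 6.3, -0.5]
opening: 0.0206
grip_force: 49.2
```

```bash
python3 -c "
from h import *
feel()"
```

```text
angle 4.394 r 0.0664  from torque: tan -7.70 rad -3.23 | force: tan -7.08 rad -2.40
```

Emit:
carry_out(rows=[[0, 0, 0, -0.0127, 0.0034, 0, 1], [0, 0, 0, -0.0258, 0.0058, 0, 1]])

```text
t: 13.05
tool_pos: [0.6207, 0.1198, 0.1564]
tool_rot: [-2.306, -2.127, -0.005]
contact_force: [-3.4, 9.4, 0.3]
opening: 0.0205
grip_force: 49.2
```

```bash
python3 -c "
from h import *
feel();arc(4.58,4.62,1)"
```

```text
angle 4.499 r 0.0663  from torque: tan -10.85 rad -3.30 | force: tan -9.82 rad -2.11
4.62 [-0.0088  0.001 ]
```

Emit:
carry_out(rows=[[0, 0, 0, 0, 0, 0, 1], [0, 0, 0, 0, 0, 0, 1], [0, 0, 0, 0, 0, 0, 1]])

```text
t: 13.35
tool_pos: [0.6207, 0.1193, 0.1563]
tool_rot: [-2.307, -2.127, -0.004]
contact_force: [-2.9, 6.3, -0.2]
opening: 0.0204
grip_force: 49.2
```

```bash
python3 -c "
from h import *
feel()"
```

```text
angle 4.506 r 0.0663  from torque: tan -8.45 rad -3.12 | force: tan -6.65 rad -2.10
```

Push is about 4 N above free running, which is the aim. Now I'll release and lift away.

Emit:
carry_out(rows=[[0, 0, 0, 0, 0, 0, 0.3], [0, 0, 0, 0, 0, 0, -0.3], [0, 0, 0, 0, 0, 0, -0.3], [0, 0, 0, 0, 0, 0, -0.3]])

```text
t: 13.75
tool_pos: [0.6219, 0.1167, 0.1572]
tool_rot: [2.31, 2.128, 0.001]
contact_force: [0.1, 0.3, 0.5]
opening: 0.0555
grip_force: 0.0
```

Emit:
carry_out(rows=[[0, 0, 0, 0, 0, -0.06, -0.3], [0, 0, 0, 0, 0, -0.14, -0.3], [0, 0, 0, 0, 0, -0.24, -0.3], [0, 0, 0, 0, 0, -0.35, -0.3], [0, 0, 0, 0, 0, -0.45, -0.3]])

```text
t: 14.25
tool_pos: [0.6217, 0.1169, 0.2954]
tool_rot: [2.309, 2.127, 0.003]
contact_force: [0.5, 1.2, -0.0]
opening: 0.0552
grip_force: 0.0
```

Emit:
carry_out(rows=[[0, 0, 0, 0, 0, 0, -0.3], [0, 0, 0, 0, 0, 0, -0.3], [0, 0, 0, 0, 0, 0, -0.3]])

```text
t: 14.55
tool_pos: [0.6208, 0.117, 0.2908]
tool_rot: [-2.31, -2.128, 0.002]
contact_force: [-0.0, -0.3, -0.8]
opening: 0.0554
grip_force: 0.0
```

```bash
python3 -c "
from h import *
feel();d=get_image('wrist');cv2.imwrite('pics/w6.png',d['img'])"
```

```text
angle 4.542 r 0.0661  from torque: tan 0.06 rad -0.18 | force: tan 0.31 rad -0.04
```

View pics/w6.png

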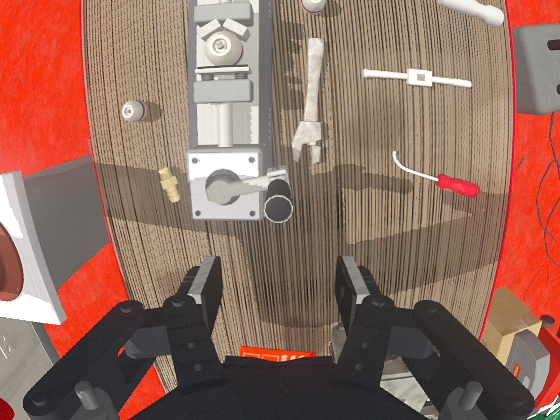

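The view shows the handle upright at (279,205), free of the gripper, and the chuck at (221,47) seated in the vee against the pad. The bystanders are where they were.

```bash
python3 -c "
from station import *
print(finish_job())"
```

```text
the job is handed in; nothing more can be done
None
```

I handed the job in with the chuck clamped upright between pad and vee, at about 4 N more push than running free (roughly 35 N at the jaw, judged by feel). The handle was left upright and released, and the fitting, wrench and spinner were not touched; no verdict came back.

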